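# Load a battery pack into the test dock

## Robot

A 6-joint arm with a two-finger parallel gripper is mounted at the origin on the work surface. World frame = base frame: x ahead of the robot, y to its left, z up, the work surface at z = 0. Lengths are in m, angles in degrees, forces in N, time in s.
With the tool pointing down it reaches from about 0.3 to 0.75 m from the base axis. Payload 8.5 kg.
Tool frame: the origin (TCP) lies at the very end of the fingers, on their centre line; the grasp point (between the pads) lies 19 mm behind it; z points along the fingers, y is the direction in which the jaws open and shut (so a half turn about z gives the same grasp; the last joint's range is limited). The gripper opens to 88 mm and grips with 3 to 60 N. Pads are 18 mm wide; open, the fingers measure 123 mm over their backs; the gripper's body (75 mm by 187 mm) begins 45 mm behind the grasp point.
Start: joints at [52.752, 21.807, 74.336, -0, 83.858, -12.336], TCP at [0.232, 0.499, 0.239] pointing down, gripper open.
Joint ranges: [-178.18, 178.18], [-50.72, 133.34], [12.68, 142.11], [-81.47, 261.47], [9.98, 163.14], [-165.26, 165.26]. Speed limits (degrees/s): [136.94, 136.94, 180, 180, 180, 180].

## Interface

Orientations are given as a 3x3 rotation matrix whose columns are the frame's x, y, z axes.
In Python, from station import status, vision, job gives the robot as it stands. The module is installed in compiled form; this text tells all that it offers.
- The arm moves only by the tool arm_command, never from a script. Its argument "rows" is a list of rows, each a list of 3 entries, a list of its own where there are three numbers: the shift along the tool's x, y, z in mm, then the turn, a rotation vector about the tool's x, y, z in degrees, then the opening, from 0 (shut) to 1 (fully open). In form: [[[tx, ty, tz], [wx, wy, wz], gripper], ...]. A call has 1 to 20 rows; each row shifts and turns the commanded pose from where the row before left it, along the tool's axes as they then stand; what a row does not reach is not made up. A row lasts 1/8 s, in which the tool goes at most 62.5 mm and 10.7 degrees, less where a joint would pass 70% of its speed; a pose out of reach is approached as far as the arm can. A call with a gripper value outside its range is refused whole. The fingers move at their own pace and stop on an object; "newtons" is the grip in N (left out, the last holds). Time passes only in rows, so rows that do not move let the fingers close. It gives the time, the measured TCP pose, the force and the opening at its end, in the units of the state.
- status.get_state(): the state, without advancing time (a new reading comes with each control period).
- vision.read_camera(name): name is "side" or "top"; returns the picture (384x512x3 uint8, red, green, blue); there is no depth.
- vision.get_calibration(name): a dict with "fx", "fy", "cx", "cy" (pixels), "camera_from_world" (4x4, takes a point from world to camera coordinates). Camera axes: x right, y up, looking along -z (the intrinsics and any distortion apply to the point x, -y, -z); pixel columns grow to the right and rows downward; lengths in m; the calibration is good to about 2 mm. A picture is of the moment at which its call begins. get_calibration takes no time and is no camera call.
- job.close_job(): hands the job in, once; it reports no verdict.
The state is a dict: "time_s": time; "joint_pos": joint angles; "qvel": joint speeds; "tau": joint torques, N m; "eef_pos": TCP position; "eef_rot": TCP orientation; "ft_force": force on the tool from outside, world axes, zero at the start; "wrist_torque": the same for the moment, N m; "gripper_width": finger opening in m.
Only numpy, scipy, OpenCV 4.12 (cv2) and the standard library are available. Lean on these libraries where they do the work, as an engineer would, in place of code of your own. Each camera call takes 0.05 s, during which the arm holds its last target. There are 200 camera calls.

## Task

Load the loose battery pack into the test dock: slide it plug first along the lane, push it through the spring flaps and onto the contacts until it is fully home and pressed firmly, but not rammed, against the terminal block. Leave it released with both flaps shut behind it, and do not disturb the other things on the bench.

Things in the scene. Friction and masses are not known exactly. Their poses are not given: they have to be found in the camera images.
- pack: Loose grey battery pack, 0.4 to 0.65 kg, 62 mm high: base flange 90 long x 60 wide x 8 thick, on it a body 90 long x 42 wide, paper label on top. On the rear a thumb pad 30 x 14 mm, 4 mm proud, level with the plug. Origin: centre of the underside, pad face 49 mm behind it. x forward to the plug, y left, z up. Fingers 36 mm or more above the underside clear the dock's walls and flaps.
- plug_tip (a point): Tip of the pack's round copper plug: 69 mm ahead of the pack origin along pack x and 32 mm above the underside. The plug sticks 24 mm out of the front, 20 mm diameter, tapering over its last 12 mm to 13 mm.
- dock: Fixed metal dock: grey plate 300 x 96 x 8 mm, its top is the lane floor. Origin on the bench under the lane's centre line; x is the way in (plate from x -170 to +130 mm), y left, z up. Walls from x -70 on, 63 mm apart inside, tops 42 mm above the bench, with lips over the flange (underside 10.5, top 14.5 mm above the floor, 48 mm apart), so the pack can enter only from the open -x end.
- dock_mouth (a point): Middle of the lane mouth on the lane floor (8 mm above the bench), 70 mm behind the dock origin: walls and lips begin here. Before it lies a 100 mm open apron to set the pack on; flared guides reach 22 mm out from the mouth, opening to about 80 mm. Best pushed from behind: shut fingers may follow the pack between the walls. A pack held tight and pressed down binds.
- block_face (a point): Centre of the terminal block's near face, 100 mm ahead of the dock origin, 40 mm above the bench; axes as the dock. The plug tip meets it at home (pack origin 31 mm ahead of the dock origin). Two sprung copper contacts before it grip the plug over the last 10 mm: the push there climbs to 8 to 10 N (more if the pack binds), drops to about 6 N 2 or 3 mm short of home, then rises again on the block.
- terminal_block: Black rigid block closing the far end of the lane, 30 x 63 x 52 mm, top 60 mm above the bench; origin in its near face, on the lane floor. The plug must bear on it with at least 4 N for a moment and never with more than 22 N; friction takes up part of the push, so some 20 N along the lane is right. Pressing down or up on the pack while pushing adds friction: keep that force small.
- flap_left (a joint): Left spring flap: upright plate 28 mm long, 24 to 42 mm above the bench, hinged at the left wall 53 mm behind the dock origin. 0 rad: shut across the lane; grows to 1.5 as it swings inward (to +x), never outward. Its spring shuts it once nothing is in the way. Pushing the pack through both flaps takes up to about 10 N.
- flap_right (a joint): Right spring flap, mirror image of the left one; they meet in the middle of the lane. The pack pushes them open; they can shut once its rear face (and the pusher) is 28 mm past the hinge line, which is already so 10 mm before the pack is home.
- motor: Bystander: loose stepper motor, 42 x 42 x 44 mm, black and bare metal, thin shaft upward to 66 mm. Origin: centre of its underside.
- carton: Bystander: small loose carton, 95 x 62 x 32 mm. Origin: centre of its underside.
- stop_station: Bystander: loose emergency-stop station, box 70 x 70 x 50 mm with a mushroom button to 76 mm. Origin: centre of its underside.
- driver: Bystander: loose screwdriver lying on the bench.
There are look-alikes about, which are no part of the job. There is more than one size of the pack; the one meant has the size given above.

How it is judged:
By the outcome, as a careful person would: the job done as asked, in the order asked, and still so for the second after the job is handed in, with the robot touching nothing.
It also fails if it takes over 72 s, if anything falls off the work surface, if the arm or the gripper's body presses on something with over 40 N, if the wrist force passes 120 N, or if a joint passes its speed limit or range.

## Working session

There is one attempt and no reset: what is moved stays moved. The work goes in short steps, Python scripts to look and compute and a tool call to move; the robot and the scene stay as the last step left them, time stands still between calls to the robot, and variables do not carry over. Pictures are saved under pics/ and viewed, about 8 in all and at most 12, crops included, and the job is handed in when it is done.

Besides the shell and the picture viewer there is one more tool, called after "Request:" in YAML: its name, and indented under it one key for each argument. arm_command: Moves the arm, as the interface text tells. Its arguments: {"type":"object","properties":{"rows":{"type":"array","items":{"type":"array"}},"newtons":{"type":"number"}},"required":["rows"]}

```bash
mkdir -p pics
cat > h.py <<'E'
import numpy as np, cv2
from station import status, vision, job
def snap(n,f):
    im=vision.read_camera(n); cv2.imwrite(f'pics/{f}.png',im[:,:,::-1]); return im
def ray(n,u,v):
    c=vision.get_calibration(n); T=np.array(c['camera_from_world'])
    d=np.array([(u-c['cx'])/c['fx'],-(v-c['cy'])/c['fy'],-1.])
    R=T[:3,:3]; return -R.T@T[:3,3], R.T@d
def onz(n,u,v,z):
    o,d=ray(n,u,v); return o+d*(z-o[2])/d[2]
def proj(n,p):
    c=vision.get_calibration(n); T=np.array(c['camera_from_world']); q=T[:3,:3]@np.asarray(p)+T[:3,3]
    return c['cx']+c['fx']*q[0]/-q[2], c['cy']+c['fy']*-q[1]/-q[2]
E
python3 - <<'E'
from h import *
a=snap('top','t0');b=snap('side','s0')
for n in('top','side'):
    c=vision.get_calibration(n);print({k:(np.round(v,3).tolist() if k=='camera_from_world' else v) for k,v in c.items()}); print(ray(n,256,192))
    im=cv2.imread(f'pics/{n[0]}0.png'); cv2.imwrite(f'pics/{n[0]}0b.png',cv2.resize(im,(800,600),interpolation=cv2.INTER_CUBIC))
print(status.get_state())
E
```

```text
{'fx': 414.3392688731492, 'fy': 414.3392688731492, 'cx': 255.39606290815675, 'cy': 193.6100986461565, 'camera_from_world': [[0.026, -0.999, 0.022, -0.036], [0.994, 0.028, 0.109, -0.512], [-0.11, 0.019, 0.994, -1.242], [0.0, 0.0, 0.0, 1.0]]}
(array([0.3737324 , 0.00197423, 1.29068342]), array([ 0.11368328, -0.01988923, -0.99332661]))
{'fx': 436.9578856521614, 'fy': 436.9578856521614, 'cx': 263.52712765792114, 'cy': 196.5377401389788, 'camera_from_world': [[0.952, -0.306, -0.023, -0.51], [0.172, 0.472, 0.865, -0.139], [-0.254, -0.827, 0.502, -1.181], [0.0, 0.0, 0.0, 1.0]]}
(array([ 0.20938552, -1.06733508,  0.70187147]), array([ 0.23965791,  0.83690482, -0.49250278]))
{'time_s': 0.1, 'joint_pos': array([ 5.27538642e+01,  2.18367827e+01,  7.43775698e+01,  3.05051400e-05,
        8.38574447e+01, -1.23369924e+01]), 'qvel': array([ 0.04100655, -0.11056084, -0.18603259, -0.04137657, -0.00483787,
        0.07066639]), 'tau': array([ 3.15468838e-03, -4.38646102e+01, -2.24911809e+01,  7.14601250e-02,
        3.42228916e-02, -6.41949623e-05]), 'eef_pos': array([0.23151369, 0.49863657, 0.23821949]), 'eef_rot': array([[-9.06976687e-01,  4.21180143e-01, -7.58846498e-04],
       [ 4.21180741e-01,  9.06976179e-01, -9.97198879e-04],
       [ 2.68255330e-04, -1.22404767e-03, -9.99999215e-01]]), 'ft_force': array([-0.00910987,  0.26887149, -0.21700163]), 'wrist_torque': array([-0.01661447, -0.03953241,  0.01657655]), 'gripper_width': 0.08817320699751885}
```

View pics/t0b.png

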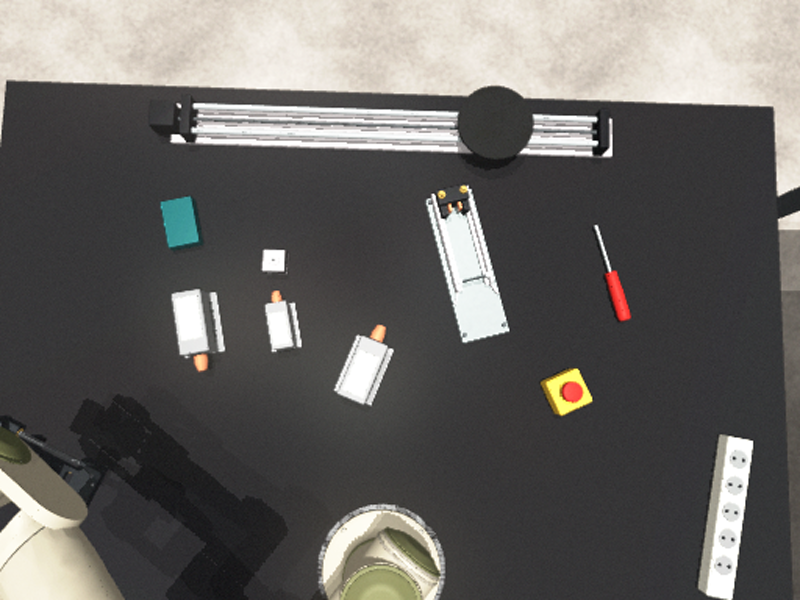

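View pics/s0b.png

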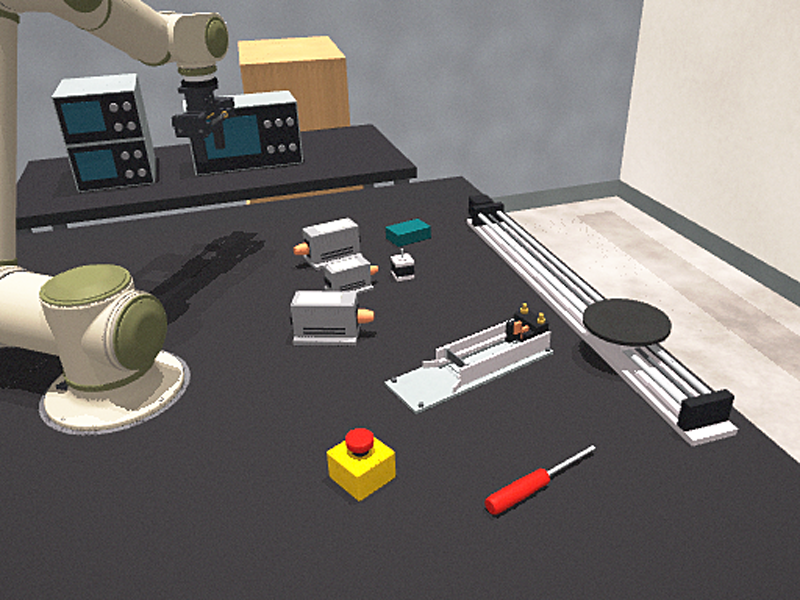

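The top view (800 px scale) shows three packs, at (193,322), (281,325) and (363,368). The dock runs from (485,335) to (452,190) and opens towards the robot. The middle pack's top is about 22 px wide (~42 mm), so it is probably the one meant. I'll measure it.

Run:
```python
from h import *
t=cv2.imread('pics/t0.png')
a=cv2.resize(t[180:232,160:212],(416,416),interpolation=cv2.INTER_CUBIC)   # pack 8x
b=cv2.resize(t[112:224,262:336],(370,560),interpolation=cv2.INTER_CUBIC)   # dock 5x
c=np.zeros((560,800,3),np.uint8); c[:416,:416]=a; c[:,430:]=b; cv2.imwrite('pics/crop.png',c)
hsv=cv2.cvtColor(t,cv2.COLOR_BGR2HSV)
for th in (100,150,200,235):
    m=(hsv[...,2]>th).astype(np.uint8)
    n,l,s,ce=cv2.connectedComponentsWithStats(m)
    for i in range(1,n):
        if 60<s[i,4]<8000 and 90<ce[i][0]<340 and 110<ce[i][1]<270:
            pts=np.argwhere(l==i)[:,::-1].astype(np.float32)
            r=cv2.minAreaRect(pts); print(th,np.round(ce[i],1),np.round(r[0],1),np.round(np.array(r[1])+1,1),round(r[2],1))
m=cv2.inRange(hsv,(3,100,120),(20,255,255)); n,l,s,ce=cv2.connectedComponentsWithStats(m)
for i in range(1,n):
    if s[i,4]>8: print('orange',s[i],ce[i])
```

```text
100 [299.1 172.7] [298.  168.4] [99.5 32.4] 75.1
100 [114.5 141.5] [114.5 141.5] [30.6 20.9] 79.7
100 [174.4 166.4] [174.5 166.5] [15.6 15.2] 5.2
100 [121.9 208.6] [122.  211.7] [53.5 20.6] 81.3
100 [138.5 205.7] [138.5 205.9] [39.6  5.9] 81.9
100 [179.7 206.6] [179.9 204.7] [39.8 21.1] 80.5
100 [232.9 234.7] [234.2 231.6] [27.4 52.8] 22.5
150 [299.7 173.5] [298.2 168.3] [98.1 31.5] 75.1
150 [116.3 144.8] [114.5 142. ] [28.7 20.4] 79.4
150 [174.5 166.5] [174.5 166.5] [14. 14.] 90.0
150 [121.3 205.6] [121.3 205.6] [41.  19.5] 81.9
150 [138.8 205.8] [138.6 205.6] [38.8  5.2] 81.4
150 [178.  206.2] [177.6 204.6] [38.6 14.8] 80.5
150 [189.  207.4] [189.  207.4] [28.8  4. ] 79.5
150 [233.  234.7] [234.5 231.7] [26.7 52. ] 22.8
150 [128.3 231.4] [128.  231.5] [12.  9.] 90.0
200 [299.9 174.7] [298.2 168.2] [97.9 31.1] 74.9
200 [174.7 166.1] [174.5 166. ] [13. 14.] 90.0
200 [121.  205.7] [121.  205.6] [40.5 18.7] 81.9
200 [138.8 205.3] [138.9 205.4] [38.6  4.5] 81.1
200 [177.8 206.1] [177.5 204.8] [38.5 14.5] 80.5
200 [189.2 207.5] [189.2 207.5] [28.6  3.5] 80.5
200 [231.6 234. ] [232.5 230.7] [21.6 51.7] 22.6
200 [242.8 240.3] [242.8 240.4] [ 3.9 38.7] 22.4
200 [128.2 231.2] [128.  231.5] [10.  9.] 90.0
235 [299.9 176.2] [298.3 168.3] [97.6 30.9] 75.2
235 [174.8 166.1] [174.5 166. ] [13. 14.] 90.0
235 [178.  206.3] [177.4 203.9] [36.7 13.5] 80.0
235 [120.8 203.8] [121.1 206.4] [36.5 17.1] 81.3
235 [241.8 212.7] [242.1 212.3] [ 7.7 10.4] 26.6
235 [221.8 232.1] [221.8 232.1] [ 2.8 38.2] 22.8
235 [231.7 236.3] [231.7 236.2] [17.5 39.7] 22.6
235 [128.1 231.3] [128.  231.5] [10.  7.] 90.0
orange [293 129   3   6  12] [293.83333333 131.41666667]
orange [287 130   2   6   9] [287.33333333 132.66666667]
orange [174 186   7   7  33] [176.57575758 189.        ]
orange [237 208  10  11  64] [242.03125 212.71875]
orange [124 226   9  12  83] [128.34939759 231.3253012 ]
orange [359 244  14  12  30] [366.16666667 247.63333333]
```

View pics/crop.png

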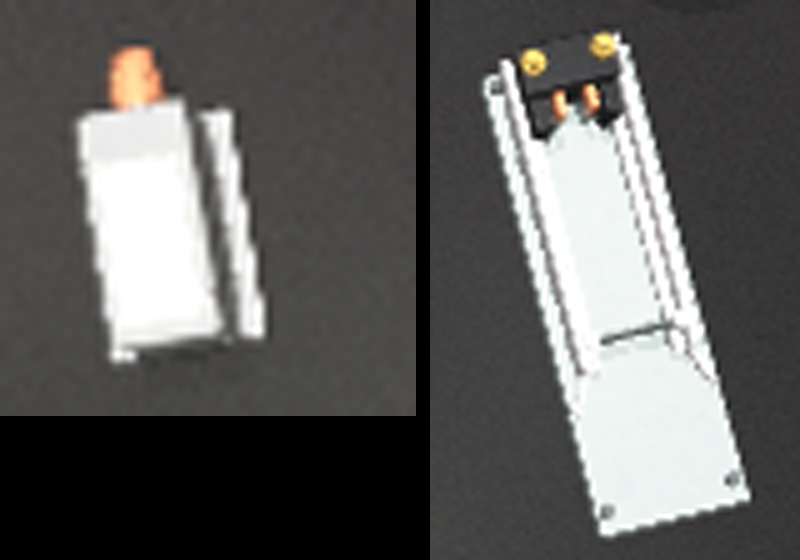

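Run:
```python
from h import *
P=lambda x,y,z:onz('top',160+(x-3.5)/8,180+(y-3.5)/8,z)
D=lambda x,y,z:onz('top',262+(x-430-2)/5,112+(y-2)/5,z)
for n,q in {'FL':(80,120),'FR':(186,98),'RR':(222,325),'RL':(112,350)}.items(): print(n,(P(*q,.062)*1e3).round(1))
for n,q in {'flFR':(231,110),'flRR':(265,335)}.items(): print(n,(P(*q,.008)*1e3).round(1))
print('plugtip',(P(132,47,.032)*1e3).round(1))
for n,q,z in [('plRL',(602,537),8),('plRR',(749,496),8),('plFL',(486,82),8),('scrL',(606,512),8),('scrR',(732,480),8),('mouthL',(583,374),42),('mouthR',(680,352),42),
 ('wallLfar',(505,62),42),('wallRfar',(622,36),42),('blkNL',(527,97),60),('blkNR',(616,80),60),('flapL',(600,343),42),('flapR',(668,323),42)]:
    print(n,(D(*q,z/1e3)*1e3).round(1))
# subpixel: dock plate minAreaRect edges
t=cv2.imread('pics/t0.png',0)
# cross-check pack plug & body by side view
s=cv2.imread('pics/s0.png'); hs=cv2.cvtColor(s,cv2.COLOR_BGR2HSV)
m=cv2.inRange(hs,(3,100,120),(20,255,255)); n,l,st,ce=cv2.connectedComponentsWithStats(m)
for i in range(1,n):
    if st[i,4]>8: print('orange',st[i],ce[i])
c=np.zeros((560,800,3),np.uint8)
c[:360,:400]=cv2.resize(s[150:195,198:248],(400,360),interpolation=cv2.INTER_CUBIC)
c[:468,410:]=cv2.resize(s[190:268,243:308],(390,468),interpolation=cv2.INTER_CUBIC)
cv2.imwrite('pics/crop2.png',c)
for q in [(0.5,0.2,0),(0.6,0.1,0)]: print(q,proj('side',q),proj('top',q))
```

```text
FL [499.4 233.8  62. ]
FR [508.7 195.   62. ]
RR [424.8 178.   62. ]
RL [414.5 218.   62. ]
flFR [510.4 185.9   8. ]
flRR [423.7 169.    8. ]
plugtip [531.  221.1  32. ]
plRL [ 439.8 -149.9    8. ]
plRR [ 467.8 -241.2    8. ]
plFL [726.4 -71.7   8. ]
scrL [ 455.4 -152.2    8. ]
scrR [ 477.5 -230.5    8. ]
mouthL [ 536.9 -132.8   42. ]
mouthR [ 552.2 -191.8   42. ]
wallLfar [730.1 -81.3  42. ]
wallRfar [ 748.9 -153.5   42. ]
blkNL [703.5 -93.9  60. ]
blkNR [ 715.9 -148.    60. ]
flapL [ 556.3 -142.8   42. ]
flapR [ 569.8 -184.3   42. ]
orange [ 154   37   70   47 2112] [195.28172348  56.29876894]
orange [158 119  74  12 169] [194.55621302 124.13017751]
orange [188 155  10   8  51] [192.70588235 159.68627451]
orange [237 170   5   6  20] [238.9  172.55]
orange [333 195   5   6  17] [335.23529412 197.82352941]
orange [229 201  10   6  53] [233.09433962 203.28301887]
orange [344 202   5   5  17] [345.70588235 204.05882353]
orange [329 205  10   9  50] [332.24 209.38]
(0.5, 0.2, 0) (np.float64(235.10019435768876), np.float64(184.31172903909683)) (np.float64(184.11815135143752), np.float64(196.7935198657166))
(0.6, 0.1, 0) (np.float64(272.75559598126983), np.float64(193.05076010193582)) (np.float64(217.36125734789232), np.float64(166.12832605815709))
```

View pics/crop2.png

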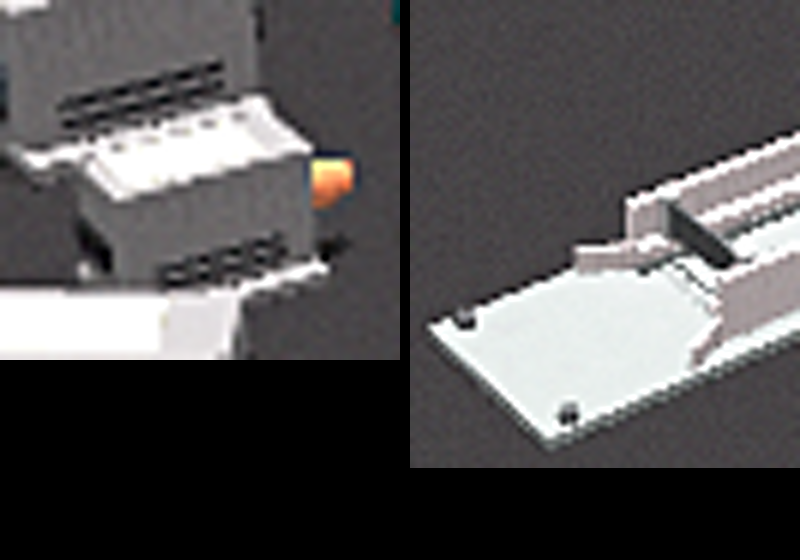

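Crops: the small pack's top corners give about 86 x 40 mm with plug forward at crop px (132,47), so it is the 90 x 42 one. The dock plate measures 95.5 x 297 mm, its flaps are shut, and the apron is clear. Next I'll refine the dock lines, cross-check with the side view, and work out the first move.

```bash
cat >> h.py <<'E'
def tri(a,b):
    (o1,d1),(o2,d2)=ray('top',*a),ray('side',*b)
    s=np.linalg.lstsq(np.c_[d1,-d2],o2-o1,rcond=None)[0]; p,q=o1+s[0]*d1,o2+s[1]*d2
    return (p+q)/2*1e3,np.linalg.norm(p-q)*1e3
def plan(p,yaw):
    """p mm, yaw deg of pack/dock x axis; tool y to lie at yaw+90. returns turn about tool z, shift after turn"""
    s=status.get_state(); R=s['eef_rot']; y=np.degrees(np.arctan2(R[1,1],R[0,1]))
    dy=(yaw+90-y+90)%180-90
    c,n=np.cos(np.radians(dy)),np.sin(np.radians(dy)); R2=np.array([[c,-n,0],[n,c,0],[0,0,1]])@R
    return 'turn z',round(-dy,2),'shift',(R2.T@(np.array(p)-s['eef_pos']*1e3)).round(1)
def rep():
    s=status.get_state(); print(s['time_s'],(s['eef_pos']*1e3).round(1),'F',s['ft_force'].round(1),'w',round(s['gripper_width']*1e3,1),'yaw',np.degrees(np.arctan2(s['eef_rot'][1,1],s['eef_rot'][0,1])).round(2)-90,'tilt',s['eef_rot'][:2,2].round(4))
E
python3 - <<'E'
from h import *
print('plug',tri((176.6,189),(238.9,172.55)))
sp=lambda x,y:(243+(x-410-2.5)/6,190+(y-2.5)/6)
D=lambda x,y:(262+(x-430-2)/5,112+(y-2)/5)
print('screwL',tri(D(606,512),sp(466,318)),'screwR',tri(D(732,480),sp(568,412)))
print('plate corner RL,RR side z=8',[(onz('side',*sp(*q),.008)*1e3).round(1) for q in((430,326),(545,438))])
g=cv2.GaussianBlur(cv2.imread('pics/t0.png',0),(3,3),0).astype(float)
def edge(p,q,z,w=4):   # subpixel half-level crossing along normals (dark -> bright), points world mm
    p,q=np.array(p,float),np.array(q,float); d=(q-p)/np.linalg.norm(q-p); n=np.array([-d[1],d[0]]); out=[]
    for t in np.linspace(0,1,25):
        c=p+(q-p)*t; k=np.arange(-w,w+.01,.1); pr=cv2.remap(g.astype(np.float32),np.float32(c[0]+k*n[0])[None],np.float32(c[1]+k*n[1])[None],1)[0]
        if pr[0]>pr[-1]: pr=pr[::-1];k=k[::-1]
        i=np.argmax(pr>(110)); out.append(c+k[i]*n)
    W=np.array([onz('top',*o,z)[:2]*1e3 for o in out]); vx,vy,x,y=cv2.fitLine(W.astype(np.float32),cv2.DIST_HUBER,0,.01,.01).ravel()
    res=np.abs((W-[x,y])@[-vy,vx]).mean(); s=np.sign(vx); return np.degrees(np.arctan2(vy*s,vx*s)),(x,y),res
def show(n,*a): r=edge(*a); print(n,np.round(r[0],2),np.round(r[1],1),'res',round(r[2],2)); return r
L=show('left',D(590,490),D(500,130),.004)
Rr=show('right',D(745,482),D(722,395),.008)
B=show('rear',D(612,533),D(740,498),.006)
PL=show('packL',(160+80/8+.6,180+150/8),(160+107/8,180+320/8),.062)
PR=show('flangeR',(160+234/8,180+130/8),(160+262/8,180+315/8),.008)
for n,o in [('mid',(233,234))]: print(n,onz('top',*o,.06))
print(plan([462,207,200],11))
E
```

```text
plug (array([520.08299595, 219.02302266,  31.80840659]), np.float64(0.040257049971412634))
screwL (array([ 455.20696175, -151.78256299,   11.09633227]), np.float64(0.027324532412431976)) screwR (array([ 477.11331285, -229.96575106,   10.68523574]), np.float64(0.3750632683505359))
plate corner RL,RR side z=8 [array([ 439.5, -148. ,    8. ]), array([ 463.4, -240. ,    8. ])]
left 15.65 [613.3 -99.1] res 0.2
right 15.48 [ 503.9 -232.4] res 0.13
rear -74.23 [ 450.7 -195.1] res 0.19
packL 11.69 [446.6 227.1] res 0.27
flangeR 11.97 [470.8 176.4] res 0.37
mid [0.38782801 0.04202287 0.06      ]
('turn z', np.float64(-35.91), 'shift', array([-170.6, -330.2,   38.6]))
```

Request:
arm_command:
  rows:
    - [[0, 0, 0], [0, 0, -9.15], 1]
    - [[0, 0, 0], [0, 0, -9.15], 1]
    - [[0, 0, 0], [0, 0, -9.15], 1]
    - [[0, 0, 0], [0, 0, -9.15], 1]
    - [[0, 0, 0], [0, 0, 0], 1]
    - [[0, 0, 0], [0, 0, 0], 1]

```text
time_s: 0.85
eef_pos: [0.2316, 0.4988, 0.2386]
eef_rot: [[-0.98, -0.2, -0.0], [-0.2, 0.98, -0.0], [0.0, -0.0, -1.0]]
ft_force: [0.2, -0.5, 0.6]
gripper_width: 0.0883
```

```bash
python3 -c "
from h import *
rep();print(plan([461.8,206.9,150],11.7))"
```

```text
0.85 [231.6 498.8 238.6] F [ 0.2 -0.5  0.6] w 88.3 yaw 11.510000000000005 tilt [-0.0002 -0.0003]
('turn z', np.float64(-0.19), 'shift', array([-166.2, -332.5,   88.6]))
```

Request:
arm_command:
  rows:
    - [[-16.6, -33.2, 0], [0, 0, 0], 1]
    - [[-16.6, -33.2, 4], [0, 0, 0], 1]
    - [[-16.6, -33.2, 10], [0, 0, 0], 1]
    - [[-16.6, -33.2, 10], [0, 0, 0], 1]
    - [[-16.6, -33.2, 10], [0, 0, 0], 1]
    - [[-16.6, -33.2, 10], [0, 0, 0], 1]
    - [[-16.6, -33.2, 10], [0, 0, 0], 1]
    - [[-16.6, -33.2, 10], [0, 0, 0], 1]
    - [[-16.6, -33.3, 10], [0, 0, 0], 1]
    - [[-16.6, -33.3, 10], [0, 0, 0], 1]
    - [[0, 0, 4], [0, 0, 0], 1]
    - [[0, 0, 0], [0, 0, 0], 1]
    - [[0, 0, 0], [0, 0, 0], 1]

```text
time_s: 2.48
eef_pos: [0.461, 0.2079, 0.1511]
eef_rot: [[-0.979, -0.203, 0.0], [-0.203, 0.979, 0.0], [-0.0, 0.0, -1.0]]
ft_force: [-0.5, -0.8, -0.4]
gripper_width: 0.0879
```

```bash
python3 -c "
from h import *
rep();print(plan([461.8,206.9,30],11.7))
t=snap('top','t1');s=snap('side','s1')
c=np.zeros((480,800,3),np.uint8)
c[:,:400]=cv2.resize(t[160:256,140:220],(400,480),interpolation=cv2.INTER_CUBIC)
c[:,400:]=cv2.resize(s[120:216,180:260],(400,480),interpolation=cv2.INTER_CUBIC)
cv2.imwrite('pics/c3.png',c[:,:,::-1])"
```

```text
2.475 [461.  207.9 151.1] F [-0.5 -0.8 -0.4] w 87.9 yaw 11.719999999999999 tilt [0.0003 0.0002]
('turn z', np.float64(0.02), 'shift', array([ -0.5,  -1.2, 121.1]))
```

View pics/c3.png

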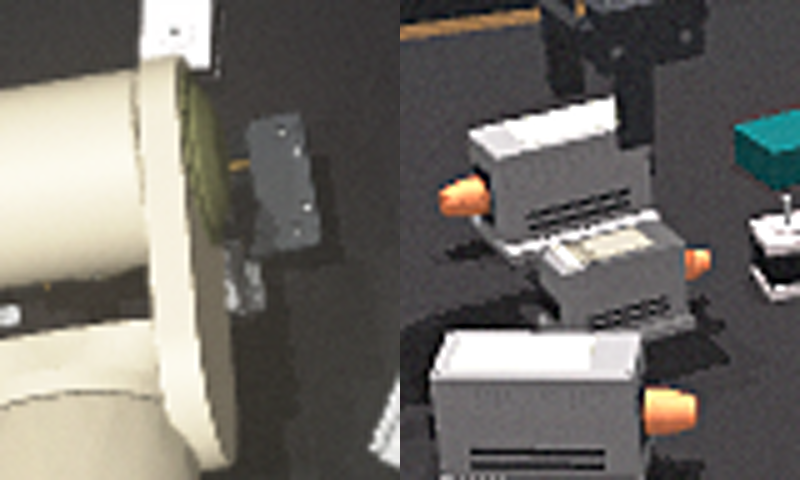

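The side view shows the open fingers above the small pack, with its label at about (610,245). I'll descend and grip.

Request:
arm_command:
  rows:
    - [[-0.5, -1, 20], [0, 0, 0], 1]
    - [[0, 0, 20], [0, 0, 0], 1]
    - [[0, 0, 20], [0, 0, 0], 1]
    - [[0, 0, 20], [0, 0, 0], 1]
    - [[0, 0, 20], [0, 0, 0], 1]
    - [[0, 0, 12], [0, 0, 0], 1]
    - [[0, 0, 9], [0, 0, 0], 1]
    - [[0, 0, 0], [0, 0, 0], 1]

```text
time_s: 3.58
eef_pos: [0.4621, 0.2063, 0.0296]
eef_rot: [[-0.979, -0.203, -0.0], [-0.203, 0.979, -0.0], [0.0, 0.0, -1.0]]
ft_force: [-1.0, -0.5, 0.3]
gripper_width: 0.0883
```

Request:
arm_command:
  rows:
    - [[0, 0, 0], [0, 0, 0], 0]
    - [[0, 0, 0], [0, 0, 0], 0]
    - [[0, 0, 0], [0, 0, 0], 0]
    - [[0, 0, 0], [0, 0, 0], 0]
    - [[0, 0, 0], [0, 0, 0], 0]
    - [[0, 0, 0], [0, 0, 0], 0]
    - [[0, 0, 0], [0, 0, 0], 0]
    - [[0, 0, 0], [0, 0, 0], 0]
  newtons: 30

```text
time_s: 4.58
eef_pos: [0.4622, 0.2064, 0.0298]
eef_rot: [[-0.979, -0.203, 0.0], [-0.203, 0.979, 0.0], [-0.0, 0.0, -1.0]]
ft_force: [-0.8, 1.7, 1.2]
gripper_width: 0.0416
```

Request:
arm_command:
  rows:
    - [[0, 0, -4], [0, 0, 0], 0]
    - [[0, 0, -10], [0, 0, 0], 0]
    - [[0, 0, -20], [0, 0, 0], 0]
    - [[0, 0, -25], [0, 0, 0], 0]
    - [[0, 0, -25], [0, 0, 0], 0]
    - [[0, 0, -20], [0, 0, 0], 0]
    - [[0, 0, 0], [0, 0, 0], 0]
    - [[0, 0, 0], [0, 0, 0], 0]

```text
time_s: 5.58
eef_pos: [0.4616, 0.2061, 0.133]
eef_rot: [[-0.979, -0.203, -0.002], [-0.203, 0.979, -0.0], [0.002, -0.0, -1.0]]
ft_force: [-0.6, -0.4, -6.0]
gripper_width: 0.0418
```

```bash
python3 -c "
from h import *
rep()
yaw=15.65;r=np.radians(yaw);d=np.array([np.cos(r),np.sin(r),0])
O=np.array([614.2,-149.8,0]); p=O-126*d; print(p)
print(plan([p[0],p[1],134],yaw))"
```

```text
5.575 [461.6 206.1 133. ] F [-0.6 -0.4 -6. ] w 41.8 yaw 11.689999999999998 tilt [-0.0015 -0.0004]
[ 492.87113207 -183.78978974    0.        ]
('turn z', np.float64(-3.96), 'shift', array([  75.1, -383.9,   -0.8]))
```

Holding it: width 41.8 mm, weight about 5.5 N. I'll carry it over the apron.

Request:
arm_command:
  rows:
    - [[0, 0, 0], [0, 0, -3.96], 0]
    - [[3.1, -16, 0], [0, 0, 0], 0]
    - [[6.2, -30, 0], [0, 0, 0], 0]
    - [[6.2, -30, 0], [0, 0, 0], 0]
    - [[6.2, -32, 0], [0, 0, 0], 0]
    - [[6.2, -32, 0], [0, 0, 0], 0]
    - [[6.2, -32, 0], [0, 0, 0], 0]
    - [[6.2, -32, 0], [0, 0, 0], 0]
    - [[6.2, -32, 0], [0, 0, 0], 0]
    - [[6.2, -32, 0], [0, 0, 0], 0]
    - [[6.2, -32, 0], [0, 0, 0], 0]
    - [[6.2, -32, 0], [0, 0, 0], 0]
    - [[6.2, -32, 0], [0, 0, 0], 0]
    - [[3.8, -20, 0], [0, 0, 0], 0]
    - [[0, 0, 0], [0, 0, 0], 0]
    - [[0, 0, 0], [0, 0, 0], 0]
    - [[0, 0, 0], [0, 0, 0], 0]

```text
time_s: 7.7
eef_pos: [0.4934, -0.1828, 0.1337]
eef_rot: [[-0.963, -0.271, -0.0], [-0.271, 0.963, 0.0], [0.0, 0.0, -1.0]]
ft_force: [0.4, 0.7, -5.2]
gripper_width: 0.0418
```

```bash
python3 -c "
from h import *
rep();print(plan([492.9,-183.8,60],15.65))
t=snap('top','t2');s=snap('side','s2')
c=np.zeros((480,800,3),np.uint8)
c[:,:400]=cv2.resize(t[130:226,260:340],(400,480),interpolation=cv2.INTER_CUBIC)
c[:,400:]=cv2.resize(s[150:270,230:330],(400,480),interpolation=cv2.INTER_CUBIC)
cv2.imwrite('pics/c4.png',c[:,:,::-1])"
```

```text
7.7 [ 493.4 -182.8  133.7] F [ 0.4  0.7 -5.2] w 41.8 yaw 15.700000000000003 tilt [-0.0003  0.0003]
('turn z', np.float64(0.05), 'shift', array([ 0.7, -0.8, 73.7]))
```

View pics/c4.png

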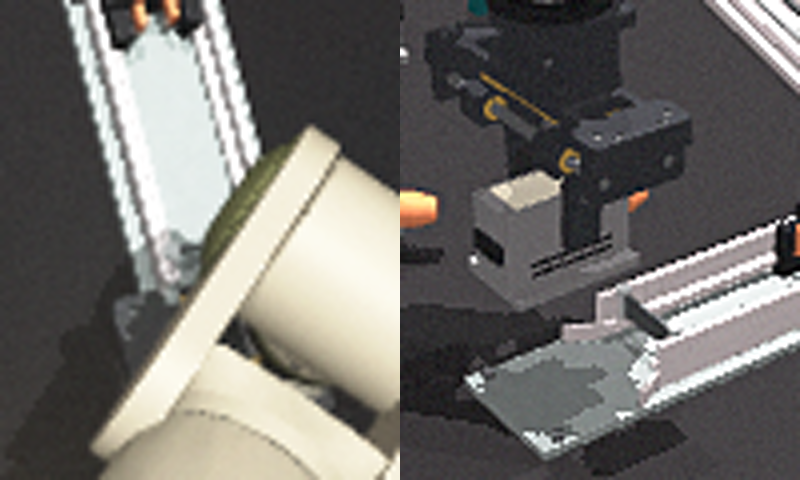

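The pack is held level over the apron, with its pad at the rear (475,245). The flaps ahead are shut. I'll lower it.

Request:
arm_command:
  rows:
    - [[0.7, -0.8, 20], [0, 0, 0], 0]
    - [[0, 0, 25], [0, 0, 0], 0]
    - [[0, 0, 25], [0, 0, 0], 0]
    - [[0, 0, 15], [0, 0, 0], 0]
    - [[0, 0, 7], [0, 0, 0], 0]
    - [[0, 0, 0], [0, 0, 0], 0]
    - [[0, 0, 0], [0, 0, 0], 0]

```text
time_s: 8.68
eef_pos: [0.4934, -0.1849, 0.0425]
eef_rot: [[-0.963, -0.27, 0.001], [-0.27, 0.963, -0.001], [-0.001, -0.001, -1.0]]
ft_force: [-0.4, 0.5, -4.1]
gripper_width: 0.042
```

Request:
arm_command:
  rows:
    - [[0, 0, 1.5], [0, 0, 0], 0]
    - [[0, 0, 1.5], [0, 0, 0], 0]
    - [[0, 0, 0], [0, 0, 0], 0]

```text
time_s: 9.05
eef_pos: [0.493, -0.1847, 0.0387]
eef_rot: [[-0.963, -0.27, -0.0], [-0.27, 0.963, 0.0], [0.0, 0.0, -1.0]]
ft_force: [-1.2, 0.4, -6.7]
gripper_width: 0.0415
```

```bash
python3 -c "
from h import *
rep();print(plan([492.9,-183.8,38],15.65))"
```

```text
9.05 [ 493.  -184.7   38.7] F [-1.2  0.4 -6.7] w 41.5 yaw 15.64 tilt [-0.0001  0.0001]
('turn z', np.float64(-0.01), 'shift', array([-0.2,  0.9,  0.7]))
```

Request:
arm_command:
  rows:
    - [[0, 0.6, 0.6], [0, 0, 0], 0]
    - [[0, 0, 0.4], [0, 0, 0], 0]
    - [[0, 0, 0], [0, 0, 0], 0]

```text
time_s: 9.43
eef_pos: [0.4928, -0.1841, 0.0378]
eef_rot: [[-0.963, -0.27, -0.0], [-0.27, 0.963, 0.0], [0.0, 0.0, -1.0]]
ft_force: [-1.6, 1.2, -3.7]
gripper_width: 0.0421
```

Request:
arm_command:
  rows:
    - [[0, 0, 0], [0, 0, 0], 0.7]
    - [[0, 0, 0], [0, 0, 0], 0.75]
    - [[0, 0, 0], [0, 0, 0], 0.8]
    - [[0, 0, 0], [0, 0, 0], 0.85]
    - [[0, 0, 0], [0, 0, 0], 0.85]
    - [[0, 0, 0], [0, 0, 0], 0.85]
    - [[0, 0, -5], [0, 0, 0], 0.85]
    - [[0, 0, -15], [0, 0, 0], 0.85]
    - [[0, 0, -25], [0, 0, 0], 0.85]
    - [[0, 0, -25], [0, 0, 0], 0.85]
    - [[20, 0, -5], [0, 0, 0], 0]
    - [[25, 0, 0], [0, 0, 0], 0]
    - [[25, 0, 0], [0, 0, 0], 0]
    - [[15, 0, 0], [0, 0, 0], 0]
    - [[0, 0, 0], [0, 0, 0], 0]
    - [[0, 0, 0], [0, 0, 0], 0]

```text
time_s: 11.42
eef_pos: [0.4116, -0.2072, 0.113]
eef_rot: [[-0.963, -0.27, 0.001], [-0.27, 0.963, -0.0], [-0.001, -0.001, -1.0]]
ft_force: [0.4, -0.5, -0.8]
gripper_width: 0.0169
```

```bash
python3 -c "
from h import *
rep();
r=np.radians(15.65);d=np.array([np.cos(r),np.sin(r),0]);O=np.array([614.2,-149.8,45]);p=O-(126+49+22)*d
print(plan(p,15.65))
t=snap('top','t3');s=snap('side','s3')
c=np.zeros((480,800,3),np.uint8)
c[:,:400]=cv2.resize(t[140:236,260:340],(400,480),interpolation=cv2.INTER_CUBIC)
c[:,400:]=cv2.resize(s[150:270,230:330],(400,480),interpolation=cv2.INTER_CUBIC)
cv2.imwrite('pics/c5.png',c[:,:,::-1])"
```

```text
11.425 [ 411.6 -207.2  113. ] F [ 0.4 -0.5 -0.8] w 16.9 yaw 15.659999999999997 tilt [ 0.0007 -0.0005]
('turn z', np.float64(0.01), 'shift', array([-13.5,   0.6,  68. ]))
```

View pics/c5.png

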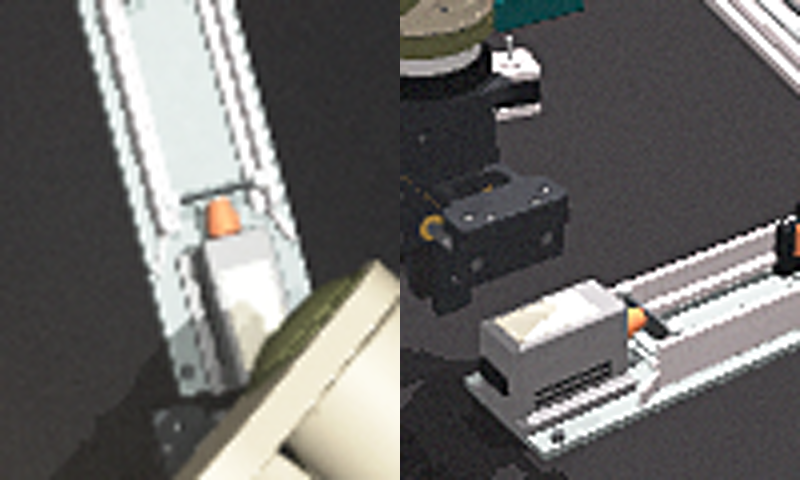

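The pack sits straight on the apron. Its plug points at the shut flaps, tip at about (222,205), and the fingers are behind it. I'll go down behind the pad with the fingers shut.

Request:
arm_command:
  rows:
    - [[0, 0.6, 18], [0, 0, 0], 0]
    - [[0, 0, 20], [0, 0, 0], 0]
    - [[0, 0, 20], [0, 0, 0], 0]
    - [[0, 0, 10], [0, 0, 0], 0]
    - [[-7, 0, 0], [0, 0, 0], 0]
    - [[-7, 0, 0], [0, 0, 0], 0]
    - [[0, 0, 0], [0, 0, 0], 0]
    - [[0, 0, 0], [0, 0, 0], 0]

```text
time_s: 12.52
eef_pos: [0.4244, -0.2027, 0.0451]
eef_rot: [[-0.963, -0.27, 0.0], [-0.27, 0.963, -0.0], [-0.0, -0.0, -1.0]]
ft_force: [-0.1, 0.2, 0.8]
gripper_width: 0.0003
```

```bash
cat >> h.py <<'E'
def dock():
    rep(); s=status.get_state(); r=np.radians(15.65); d=np.array([np.cos(r),np.sin(r),0]); n=np.array([-d[1],d[0],0])
    v=s['eef_pos']*1e3-[614.2,-149.8,0]; print('tcp in dock',(v@d).round(1),(v@n).round(1),v[2].round(1),'F along/left/up',(s['ft_force']@d).round(1),(s['ft_force']@n).round(1),s['ft_force'][2].round(1))
E
python3 -c "
from h import *
dock()"
```

```text
12.525 [ 424.4 -202.7   45.1] F [-0.1  0.2  0.8] w 0.3 yaw 15.670000000000002 tilt [ 0.0004 -0.0004]
tcp in dock -197.0 0.3 45.1 F along/left/up -0.1 0.2 0.8
```

Request:
arm_command:
  rows:
    - [[-3, 0, 0], [0, 0, 0], 0]
    - [[-3, 0, 0], [0, 0, 0], 0]
    - [[-3, 0, 0], [0, 0, 0], 0]
    - [[-2, 0, 0], [0, 0, 0], 0]
    - [[-2, 0, 0], [0, 0, 0], 0]
    - [[-2, 0, 0], [0, 0, 0], 0]
    - [[-2, 0, 0], [0, 0, 0], 0]
    - [[-2, 0, 0], [0, 0, 0], 0]
    - [[-3, 0, 0], [0, 0, 0], 0]
    - [[-3, 0, 0], [0, 0, 0], 0]

```text
time_s: 13.78
eef_pos: [0.4481, -0.1959, 0.0447]
eef_rot: [[-0.963, -0.27, -0.001], [-0.27, 0.963, 0.0], [0.001, 0.001, -1.0]]
ft_force: [-6.2, -1.3, 2.4]
gripper_width: 0.0004
```

Request:
arm_command:
  rows:
    - [[-3, 0, 0], [0, 0, 0], 0]
    - [[-3, 0, 0], [0, 0, 0], 0]
    - [[-3, 0, 0], [0, 0, 0], 0]
    - [[-3, 0, 0], [0, 0, 0], 0]
    - [[-3, 0, 0], [0, 0, 0], 0]
    - [[-3, 0, 0], [0, 0, 0], 0]

```text
time_s: 14.52
eef_pos: [0.4655, -0.191, 0.0447]
eef_rot: [[-0.963, -0.27, -0.001], [-0.27, 0.963, 0.0], [0.001, 0.001, -1.0]]
ft_force: [-5.6, -2.9, 0.7]
gripper_width: 0.0002
```

Request:
arm_command:
  rows:
    - [[-3, 0, 0], [0, 0, 0], 0]
    - [[-3, 0, 0], [0, 0, 0], 0]
    - [[-3, 0, 0], [0, 0, 0], 0]
    - [[-3, 0, 0], [0, 0, 0], 0]
    - [[-3, 0, 0], [0, 0, 0], 0]
    - [[-3, 0, 0], [0, 0, 0], 0]

```text
time_s: 15.28
eef_pos: [0.4824, -0.1862, 0.0446]
eef_rot: [[-0.963, -0.27, -0.002], [-0.27, 0.963, 0.0], [0.002, 0.001, -1.0]]
ft_force: [-6.8, -1.1, 2.8]
gripper_width: -0.0
```

```bash
python3 -c "
from h import *
dock()"
```

```text
15.275 [ 482.4 -186.2   44.6] F [-6.8 -1.1  2.8] w -0.0 yaw 15.650000000000006 tilt [-0.0019  0.0004]
tcp in dock -136.7 0.5 44.6 F along/left/up -6.9 0.8 2.8
```

Request:
arm_command:
  rows:
    - [[-3, 0, 0], [0, 0, 0], 0]
    - [[-3, 0, 0], [0, 0, 0], 0]
    - [[-3, 0, 0], [0, 0, 0], 0]
    - [[-3, 0, 0], [0, 0, 0], 0]
    - [[-3, 0, 0], [0, 0, 0], 0]
    - [[-3, 0, 0], [0, 0, 0], 0]
    - [[-3, 0, 0], [0, 0, 0], 0]
    - [[-3, 0, 0], [0, 0, 0], 0]
    - [[-3, 0, 0], [0, 0, 0], 0]
    - [[-3, 0, 0], [0, 0, 0], 0]

```text
time_s: 16.52
eef_pos: [0.5116, -0.1781, 0.0447]
eef_rot: [[-0.963, -0.27, -0.001], [-0.27, 0.963, 0.0], [0.001, 0.001, -1.0]]
ft_force: [-5.4, -0.5, 3.1]
gripper_width: 0.0005
```

Request:
arm_command:
  rows:
    - [[-3, 0, 0], [0, 0, 0], 0]
    - [[-3, 0, 0], [0, 0, 0], 0]
    - [[-3, 0, 0], [0, 0, 0], 0]
    - [[-3, 0, 0], [0, 0, 0], 0]
    - [[-3, 0, 0], [0, 0, 0], 0]
    - [[-3, 0, 0], [0, 0, 0], 0]
    - [[-3, 0, 0], [0, 0, 0], 0]
    - [[-3, 0, 0], [0, 0, 0], 0]
    - [[-3, 0, 0], [0, 0, 0], 0]
    - [[-3, 0, 0], [0, 0, 0], 0]

```text
time_s: 17.77
eef_pos: [0.5404, -0.17, 0.0446]
eef_rot: [[-0.963, -0.27, -0.001], [-0.27, 0.963, 0.0], [0.001, 0.001, -1.0]]
ft_force: [-5.9, -1.9, 1.8]
gripper_width: 0.0004
```

Request:
arm_command:
  rows:
    - [[-3, 0, 0], [0, 0, 0], 0]
    - [[-3, 0, 0], [0, 0, 0], 0]
    - [[-3, 0, 0], [0, 0, 0], 0]
    - [[-3, 0, 0], [0, 0, 0], 0]
    - [[-3, 0, 0], [0, 0, 0], 0]
    - [[-3, 0, 0], [0, 0, 0], 0]
    - [[-3, 0, 0], [0, 0, 0], 0]
    - [[-3, 0, 0], [0, 0, 0], 0]

```text
time_s: 18.77
eef_pos: [0.5636, -0.1635, 0.0447]
eef_rot: [[-0.963, -0.27, -0.001], [-0.27, 0.963, 0.0], [0.001, 0.001, -1.0]]
ft_force: [-5.6, -0.7, 2.3]
gripper_width: 0.0002
```

```bash
python3 -c "
from h import *
dock()"
```

```text
18.775 [ 563.6 -163.5   44.7] F [-5.6 -0.7  2.3] w 0.2 yaw 15.650000000000006 tilt [-0.0014  0.0003]
tcp in dock -52.5 0.5 44.7 F along/left/up -5.6 0.9 2.3
```

Request:
arm_command:
  rows:
    - [[-2, 0, 0], [0, 0, 0], 0]
    - [[-2, 0, 0], [0, 0, 0], 0]
    - [[-2, 0, 0], [0, 0, 0], 0]
    - [[-2, 0, 0], [0, 0, 0], 0]
    - [[-2, 0, 0], [0, 0, 0], 0]
    - [[-2, 0, 0], [0, 0, 0], 0]

```text
time_s: 19.52
eef_pos: [0.5751, -0.1603, 0.0447]
eef_rot: [[-0.963, -0.27, -0.001], [-0.27, 0.963, 0.0], [0.001, 0.001, -1.0]]
ft_force: [-5.9, -2.0, 2.7]
gripper_width: 0.0004
```

Request:
arm_command:
  rows:
    - [[-1, 0, 0], [0, 0, 0], 0]
    - [[-1, 0, 0], [0, 0, 0], 0]
    - [[-1, 0, 0], [0, 0, 0], 0]

```text
time_s: 19.9
eef_pos: [0.5782, -0.1595, 0.0446]
eef_rot: [[-0.963, -0.27, -0.001], [-0.27, 0.963, 0.0], [0.001, 0.0, -1.0]]
ft_force: [-5.2, -2.0, 0.7]
gripper_width: 0.0003
```

Request:
arm_command:
  rows:
    - [[-1, 0, 0], [0, 0, 0], 0]
    - [[-1, 0, 0], [0, 0, 0], 0]

```text
time_s: 20.15
eef_pos: [0.5797, -0.159, 0.0446]
eef_rot: [[-0.963, -0.27, -0.002], [-0.27, 0.963, 0.0], [0.002, 0.001, -1.0]]
ft_force: [-6.7, -1.7, 2.4]
gripper_width: 0.0009
```

```bash
python3 -c "
from h import *
dock()"
```

```text
20.15 [ 579.7 -159.    44.6] F [-6.7 -1.7  2.4] w 0.9 yaw 15.650000000000006 tilt [-0.0018  0.0002]
tcp in dock -35.7 0.4 44.6 F along/left/up -6.9 0.2 2.4
```

Request:
arm_command:
  rows:
    - [[-1, 0, 0], [0, 0, 0], 0]
    - [[-1, 0, 0], [0, 0, 0], 0]

```text
time_s: 20.4
eef_pos: [0.5815, -0.1585, 0.0446]
eef_rot: [[-0.963, -0.27, -0.002], [-0.27, 0.963, 0.0], [0.002, 0.001, -1.0]]
ft_force: [-7.7, -1.8, 3.2]
gripper_width: 0.0001
```

Request:
arm_command:
  rows:
    - [[-1, 0, 0], [0, 0, 0], 0]
    - [[-1, 0, 0], [0, 0, 0], 0]

```text
time_s: 20.65
eef_pos: [0.5833, -0.1579, 0.0445]
eef_rot: [[-0.963, -0.27, -0.002], [-0.27, 0.963, 0.0], [0.002, 0.001, -1.0]]
ft_force: [-7.6, -2.2, 2.9]
gripper_width: 0.0
```

Request:
arm_command:
  rows:
    - [[-1, 0, 0], [0, 0, 0], 0]
    - [[0, 0, 0], [0, 0, 0], 0]

```text
time_s: 20.9
eef_pos: [0.5843, -0.1576, 0.0445]
eef_rot: [[-0.963, -0.27, -0.002], [-0.27, 0.963, 0.0], [0.002, 0.001, -1.0]]
ft_force: [-7.0, -2.4, 2.6]
gripper_width: 0.0005
```

```bash
python3 -c "
from h import *
dock()"
```

```text
20.9 [ 584.3 -157.6   44.5] F [-7.  -2.4  2.6] w 0.5 yaw 15.650000000000006 tilt [-0.0023  0.0003]
tcp in dock -30.9 0.5 44.5 F along/left/up -7.4 -0.4 2.6
```

Request:
arm_command:
  rows:
    - [[-1, 0, 0], [0, 0, 0], 0]
    - [[0, 0, 0], [0, 0, 0], 0]

```text
time_s: 21.15
eef_pos: [0.5852, -0.1574, 0.0445]
eef_rot: [[-0.963, -0.27, -0.002], [-0.27, 0.963, 0.0], [0.002, 0.001, -1.0]]
ft_force: [-8.3, -1.5, 3.3]
gripper_width: 0.0005
```

Request:
arm_command:
  rows:
    - [[-1, 0, 0], [0, 0, 0], 0]
    - [[0, 0, 0], [0, 0, 0], 0]

```text
time_s: 21.4
eef_pos: [0.5865, -0.1571, 0.0446]
eef_rot: [[-0.963, -0.27, -0.002], [-0.27, 0.963, 0.0], [0.001, 0.001, -1.0]]
ft_force: [-6.5, -1.4, 1.6]
gripper_width: 0.0004
```

Request:
arm_command:
  rows:
    - [[-0.5, 0, 0], [0, 0, 0], 0]
    - [[0, 0, 0], [0, 0, 0], 0]

```text
time_s: 21.65
eef_pos: [0.587, -0.157, 0.0446]
eef_rot: [[-0.963, -0.27, -0.002], [-0.27, 0.963, 0.0], [0.001, 0.001, -1.0]]
ft_force: [-6.3, -2.1, 1.5]
gripper_width: 0.0007
```

```bash
python3 -c "
from h import *
dock()"
```

```text
21.65 [ 587.  -157.    44.6] F [-6.3 -2.1  1.5] w 0.7 yaw 15.650000000000006 tilt [-0.0016  0.0003]
tcp in dock -28.1 0.4 44.6 F along/left/up -6.6 -0.4 1.5
```

The push dropped from about 8.5 to 6.5 N, so home is 2–3 mm ahead.

Request:
arm_command:
  rows:
    - [[-0.6, 0, 0], [0, 0, 0], 0]
    - [[0, 0, 0], [0, 0, 0], 0]

```text
time_s: 21.9
eef_pos: [0.5876, -0.1568, 0.0446]
eef_rot: [[-0.963, -0.27, -0.002], [-0.27, 0.963, 0.0], [0.002, 0.001, -1.0]]
ft_force: [-6.8, -2.3, 2.3]
gripper_width: 0.0001
```

Request:
arm_command:
  rows:
    - [[-0.6, 0, 0], [0, 0, 0], 0]
    - [[0, 0, 0], [0, 0, 0], 0]

```text
time_s: 22.15
eef_pos: [0.588, -0.1567, 0.0446]
eef_rot: [[-0.963, -0.27, -0.002], [-0.27, 0.963, 0.0], [0.002, 0.001, -1.0]]
ft_force: [-6.5, -2.7, 2.1]
gripper_width: 0.0003
```

```bash
python3 -c "
from h import *
dock()"
```

```text
22.15 [ 588.  -156.7   44.6] F [-6.5 -2.7  2.1] w 0.3 yaw 15.650000000000006 tilt [-0.002   0.0003]
tcp in dock -27.1 0.4 44.6 F along/left/up -7.0 -0.8 2.1
```

Request:
arm_command:
  rows:
    - [[-0.5, 0, 0], [0, 0, 0], 0]
    - [[0, 0, 0], [0, 0, 0], 0]

```text
time_s: 22.4
eef_pos: [0.5881, -0.1566, 0.0445]
eef_rot: [[-0.963, -0.27, -0.003], [-0.27, 0.963, 0.0], [0.003, 0.001, -1.0]]
ft_force: [-9.0, -3.2, 3.2]
gripper_width: 0.0008
```

Request:
arm_command:
  rows:
    - [[-0.5, 0, 0], [0, 0, 0], 0]
    - [[0, 0, 0], [0, 0, 0], 0]

```text
time_s: 22.65
eef_pos: [0.5882, -0.1566, 0.0445]
eef_rot: [[-0.963, -0.27, -0.004], [-0.27, 0.963, 0.0], [0.004, 0.001, -1.0]]
ft_force: [-10.2, -3.8, 3.4]
gripper_width: 0.0005
```

```bash
python3 -c "
from h import *
dock()"
```

```text
22.65 [ 588.2 -156.6   44.5] F [-10.2  -3.8   3.4] w 0.5 yaw 15.650000000000006 tilt [-0.0038  0.0002]
tcp in dock -26.8 0.5 44.5 F along/left/up -10.9 -0.9 3.4
```

It's on the block: the tip has stopped and the force is rising. I'll bring it to about 19–20 N.

Request:
arm_command:
  rows:
    - [[-0.5, 0, 0], [0, 0, 0], 0]
    - [[0, 0, 0], [0, 0, 0], 0]
    - [[-0.5, 0, 0], [0, 0, 0], 0]
    - [[0, 0, 0], [0, 0, 0], 0]

```text
time_s: 23.15
eef_pos: [0.5884, -0.1565, 0.0444]
eef_rot: [[-0.963, -0.27, -0.006], [-0.27, 0.963, 0.0], [0.006, 0.002, -1.0]]
ft_force: [-14.5, -4.5, 5.4]
gripper_width: 0.0002
```

Request:
arm_command:
  rows:
    - [[-0.4, 0, 0], [0, 0, 0], 0]
    - [[0, 0, 0], [0, 0, 0], 0]

```text
time_s: 23.4
eef_pos: [0.5885, -0.1565, 0.0444]
eef_rot: [[-0.963, -0.27, -0.007], [-0.27, 0.963, 0.0], [0.006, 0.002, -1.0]]
ft_force: [-15.9, -5.4, 6.7]
gripper_width: 0.0008
```

```bash
python3 -c "
from h import *
dock()"
```

```text
23.4 [ 588.5 -156.5   44.4] F [-15.9  -5.4   6.7] w 0.8 yaw 15.650000000000006 tilt [-0.0065  0.    ]
tcp in dock -26.5 0.5 44.4 F along/left/up -16.8 -0.9 6.7
```

Request:
arm_command:
  rows:
    - [[-0.5, 0, 0], [0, 0, 0], 0]
    - [[0, 0, 0], [0, 0, 0], 0]
    - [[0, 0, 0], [0, 0, 0], 0]
    - [[0, 0, 0], [0, 0, 0], 0]

```text
time_s: 23.9
eef_pos: [0.5886, -0.1564, 0.0444]
eef_rot: [[-0.963, -0.27, -0.007], [-0.27, 0.963, 0.0], [0.007, 0.002, -1.0]]
ft_force: [-18.1, -5.7, 6.9]
gripper_width: 0.0004
```

```bash
python3 -c "
from h import *
dock()"
```

```text
23.9 [ 588.6 -156.4   44.4] F [-18.1  -5.7   6.9] w 0.4 yaw 15.650000000000006 tilt [-0.0075  0.    ]
tcp in dock -26.5 0.5 44.4 F along/left/up -18.9 -0.6 6.9
```

Request:
arm_command:
  rows:
    - [[2, 0, 0], [0, 0, 0], 0]
    - [[2, 0, 0], [0, 0, 0], 0]
    - [[2, 0, 0], [0, 0, 0], 0]
    - [[3, 0, 0], [0, 0, 0], 0]
    - [[2, 0, -3], [0, 0, 0], 0]
    - [[0, 0, -15], [0, 0, 0], 0]
    - [[0, 0, -25], [0, 0, 0], 0]
    - [[0, 0, -30], [0, 0, 0], 0]
    - [[20, 0, -30], [0, 0, 0], 0]
    - [[30, 0, -30], [0, 0, 0], 0]
    - [[40, 0, 0], [0, 0, 0], 0]
    - [[40, 0, 0], [0, 0, 0], 0]
    - [[40, 0, 0], [0, 0, 0], 0]
    - [[40, 0, 0], [0, 0, 0], 0]
    - [[0, 0, 0], [0, 0, 0], 0]

```text
time_s: 25.78
eef_pos: [0.3774, -0.2159, 0.1789]
eef_rot: [[-0.964, -0.267, 0.001], [-0.267, 0.964, -0.001], [-0.001, -0.001, -1.0]]
ft_force: [1.1, 0.1, 0.8]
gripper_width: 0.0008
```

```bash
python3 -c "
from h import *
dock()
t=snap('top','t4');s=snap('side','s4')
c=np.zeros((540,800,3),np.uint8)
c[:,:400]=cv2.resize(t[100:208,260:340],(400,540),interpolation=cv2.INTER_CUBIC)
c[:,400:]=cv2.resize(s[170:278,270:350],(400,540),interpolation=cv2.INTER_CUBIC)
cv2.imwrite('pics/c6.png',c[:,:,::-1])"
```

```text
25.775 [ 377.4 -215.9  178.9] F [1.1 0.1 0.8] w 0.8 yaw 15.5 tilt [ 0.001  -0.0011]
tcp in dock -245.9 0.2 178.9 F along/left/up 1.0 -0.2 0.8
```

View pics/c6.png

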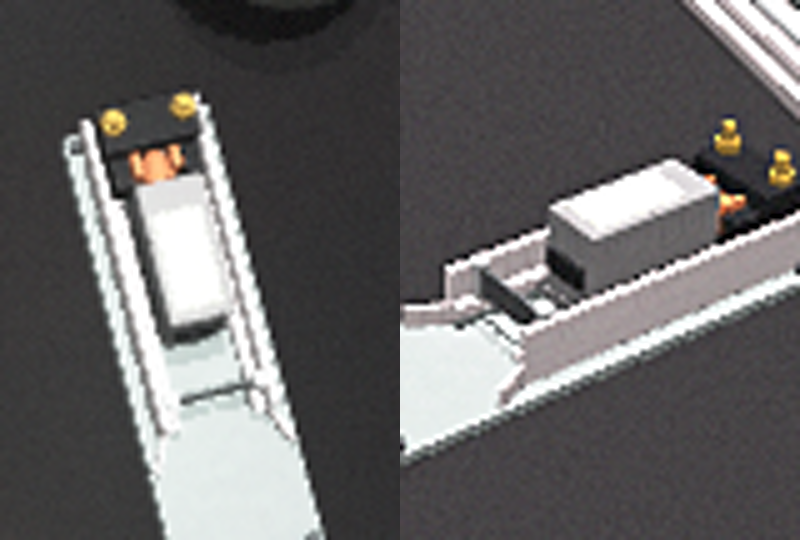

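The pack is at the block with the plug in the contacts (155,162), and both flaps are shut across the lane (215,393). I'll compare the bystanders with the first picture and hand in.

```bash
python3 -c "
from h import *
for f in 'ts':
    d=cv2.absdiff(cv2.imread(f'pics/{f}0.png'),cv2.imread(f'pics/{f}4.png')).max(2)
    n,l,s,c=cv2.connectedComponentsWithStats((cv2.medianBlur(d,3)>60).astype(np.uint8))
    print(f,[s[i].tolist() for i in range(1,n) if s[i,4]>15])
print(job.close_job())"
```

```text
t [[287, 129, 13, 9, 67], [285, 139, 20, 31, 151], [169, 186, 24, 39, 573], [145, 206, 244, 178, 17172], [296, 212, 15, 7, 57], [0, 292, 77, 92, 4741], [245, 318, 7, 6, 28]]
s [[41, 0, 20, 8, 107], [73, 0, 178, 134, 9111], [0, 6, 12, 8, 57], [63, 8, 7, 10, 25], [94, 35, 15, 7, 40], [194, 92, 14, 9, 42], [0, 126, 10, 41, 265], [111, 133, 32, 22, 531], [190, 137, 52, 71, 1371], [59, 147, 98, 68, 3023], [0, 170, 57, 53, 1562], [252, 172, 6, 8, 29], [299, 202, 35, 30, 578], [74, 218, 17, 19, 130], [28, 224, 46, 44, 696], [77, 224, 45, 39, 628], [247, 244, 12, 9, 52]]
the job is handed in; nothing more can be done
None
```

The small 90 x 42 mm pack is in the test dock, released with both flaps shut behind it, and the job is handed in at about 26 s on the robot's clock. I carried it to the apron and pushed it in from behind with the fingers shut.

- **Push:** The force rose to about 8.5 N on the contacts and dropped to about 6.5 N. It then climbed with almost no further travel, and I held it at 18.9 N along the lane before backing off. The pack's final position was not measured in millimetres beyond that.
- **Pressing down:** The downward force grew to about 7 N at the end, more than I would have liked. It leaves the 18.9 N along-lane reading as it is.
- **Last pictures:** They show the plug in the contacts at the block and both flaps across the lane.
- **Other things on the bench:** I compared the top pictures before and after. The clear changes are the dock, the pack's old spot and the area of the arm and its shadow. The arm's area overlaps the mid-size pack and the stop station, so this does not fully clear them. The side view also showed changes around the other packs and a small one near the motor. I took these for arm and shadow changes and did not check them singly. No unexpected forces were seen in the readings at the end of each move.

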